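# Fasten the service cover of a bench control box with a blade key

### The job

One of the two quarter-turn fasteners on the control box's cover is still open: its slot points roughly along the box's long side, the shut one's across it. Take the blade key from its stand, fit the blade in the slot (feel for it if need be), press the fastener in until you feel its bottom stop, turn it a quarter turn clockwise and let it spring back up into its seat, without forcing it; then put the key back upright in its stand. Leave the other things on the bench where they are.

Things in the scene. Friction and masses are not known exactly. Their poses are not given: they have to be found in the camera images.
- box: Grey steel control box with an aluminium service cover on top, 160 (x) x 220 (y) x 60 mm high, fixed to the bench. Origin: centre of its underside, z up. On the cover, at x = 0, y = +55 and -55 mm, stand two like fasteners, each a steel boss with a slotted head; which of them is the open one varies.
- lock: The open fastener: round boss, 40 mm outer diameter, 29 mm bore, 20 mm high, in it, flush with its rim, a 27 mm head with a slot right across its middle, 5 mm wide, 6 mm deep, flat floor. The slot points roughly along the box's y: up to 0.36 rad either way at joint 0, not told, so look or feel for it. Origin: centre of the boss's foot; z up, x and y as the box's.
- lock_shut: The other fastener, already shut: its slot lies along the box's x. Same size and origin; it does not move.
- lock_turn (a joint): Turn of the open fastener's head, rad, clockwise from above: 0 to 0.15 open (free play), 1.42 to 1.57 shut, hard stop at 1.57. A hidden catch blocks turning out of the play unless the head is pressed in nearly to its bottom stop; in between it holds the head down; at the shut end the head springs up once let go: that is the seat.
- lock_press (a joint): How far the open fastener's head is pressed in, m; 0 is up, flush with the boss's rim. A spring resists with 6 N at the top, 0.5 N more per mm. The bottom stop is hard, must be felt (its depth differs each time, 3.8 to 9.8 mm), and binds if pressed hard; the head turns within the last 1.3 mm above it. Turning takes about 0.05 N m, more if it binds.
- key: Blade key, 96 mm tall, 100 to 210 g. Origin: middle of the blade's tip; z along the key from tip to handle, x along the blade's width. Blade 18 (x) x 2.5 mm (y), 14 mm long; round shank, 14 mm diameter, up to z = 56; collar disc, 40 mm diameter, z = 56 to 60; grey flat handle 56 (x) x 18 mm (y), z = 60 to 96 mm, to be pinched across its 18 mm.
- stand: Aluminium block 70 x 70 mm, 64 mm high, fixed to the bench, with a 24 mm square hole through its middle, 2 mm chamfer. Origin: centre of its underside, z up. The key hangs upright in the hole, its collar on the block's top, blade tip 8 mm above the bench; it may face any way about the vertical.
- battery: Bystander: black tool battery, 120 x 75 x 67 mm, lying beyond the stand.
- tape: Bystander: roll of tape lying flat, 96 mm diameter, 25 mm high.
- wrench: Bystander: steel wrench lying flat, 180 mm long.
- sprayer: Bystander: closed bottle, 70 mm diameter, 190 mm tall, standing to the left of the box.
There are look-alikes about, which are no part of the job. What is meant by the key is not blue, and is the larger of those in its own colour. Leave any orange look-alike of the stand alone.

How it is judged:
On the way, in this order (a step that is already met when the one before it is completed fails the run):
1. the key is lifted out of its stand (z of key in the frame of stand above 0.07 m), for 0.1 s.
2. the open fastener's head is pressed in and part-turned by the key's blade (value of joint lock_press above 0.002 m and value of joint lock_turn between 0.35 and 1.35 rad and contact force between key and lock above 1 N), for 0.1 s.
3. the head is turned the quarter turn and has sprung back up (value of joint lock_turn above 1.38 rad and value of joint lock_press below 0.001 m), for 0.1 s.
At the end, for the whole second after the job is handed in: The open fastener is turned past 1.38 rad and its head is up again (pressed in less than 1 mm); the key hangs at rest in its stand, upright within 0.12 rad, within 12 mm of the hole's axis, its tip less than 13 mm above the bench (all of step 3 and horizontal distance between key and stand below 0.012 m and z of key in the frame of stand below 0.013 m and angle between key's own z axis and vertical below 0.12 rad and linear speed of key below 0.02 m/s); the robot touches nothing.
It fails at once if the fastener or box is forced: the key's contact force on it passes 80 N (contact force between key and lock above 80 N or contact force between key and box above 80 N or contact force between key and lock_shut above 80 N).
It fails at once if a bystander is moved by more than 30 mm (distance of any of battery, tape, wrench, sprayer from where it was at the start of the episode above 0.03 m).
It also fails if it takes over 72 s, if anything falls off the work surface, if the arm or the gripper's body presses on something with over 40 N, if the wrist force passes 120 N, or if a joint passes its speed limit or range.

### The arm

A 7-joint arm with a two-finger parallel gripper is mounted at the origin on the work surface. World frame = base frame: x ahead of the robot, y to its left, z up, the work surface at z = 0. Lengths are in m, angles in rad, forces in N, time in s.
With the tool pointing down it reaches from about 0.4 to 0.9 m from the base axis. Payload 5.5 kg.
Tool frame: the origin (TCP) lies midway between the tips of the shut fingers; the grasp point (between the pads) lies 19 mm behind it (manip.grasp_offset is the distance from the TCP to the grasp point, in m); z points along the fingers, y is the direction in which the jaws open and shut (so a half turn about z gives the same grasp; the last joint's range is limited). The gripper opens to 92 mm and grips with 3 to 60 N. Pads are 19 mm wide; open, the fingers measure 130 mm over their backs; the gripper's body (75 mm by 190 mm) begins 47 mm behind the grasp point.
Start: joints at [1.608, 0.501, -0.427, 1.55, 0.221, 1.138, -0.21], TCP at [0.146, -0.633, 0.227] pointing down, gripper open.
Joint ranges: [-2.88, 2.88], [-0.31, 2.03], [-1.54, 1.56], [0.2, 2.42], [-1.41, 4.55], [0.19, 2.02], [-2.57, 2.57]. Speed limits (rad/s): [2.57, 2.57, 3.14, 3.14, 3.14, 3.14, 3.14].

### API

Orientations are given as a 3x3 rotation matrix whose columns are the frame's x, y, z axes.
In Python, from station import manip gives the robot as it stands. Calls block until the motion is done:
- manip.move_pose(position, orientation): joint-space move of the TCP to a pose.
- manip.servo_line(position, max_speed=0.15, rot=None): straight line of the TCP; rot=None keeps the orientation; max_speed is the mean speed in m/s.
- manip.set_joints(angles): joint-space move.
- manip.ungrasp() and manip.grab(): open the fingers fully, or close them until they stop; the grip force is fixed at half the most.
- manip.dwell(seconds).
- manip.inverse_kinematics(position, orientation): joint angles nearest the present ones, or None.
- manip.grab_frame(name): name is "scene" or "top"; returns a dict with "image" (400x640x3 uint8, red, green, blue), "z_map" (400x640 float32, m along the optical axis (not along the pixel's ray), 0 where there is no reading), "mtx" (3x3 intrinsics, pixels), "T" (4x4, takes a point from camera to world coordinates). Camera axes: x right, y up, looking along -z (the intrinsics and any distortion apply to the point x, -y, -z); pixel columns grow to the right and rows downward; lengths in m; the calibration is good to about 2 mm. A picture is of the moment at which its call begins.
A pose or a line that the arm cannot do raises manip.PlanningError and nothing moves.
- manip.finish_job(): hands the job in, once; it reports no verdict.
Readings, each from a call of its own:
- manip.read_t(): time.
- manip.read_qpos(): joint angles.
- manip.read_joint_velocities(): joint speeds.
- manip.read_effort(): joint torques, N m.
- manip.read_tool_pos(): TCP position.
- manip.read_orientation(): TCP orientation.
- manip.read_wrist_force(): force on the tool from outside, world axes, zero at the start.
- manip.read_moment(): the same for the moment, N m.
- manip.read_grip_width(): opening from 0.0 (shut) to 1.0 (fully open).
Only numpy, scipy, OpenCV 4.12 (cv2) and the standard library are available. Lean on these libraries where they do the work, as an engineer would, in place of code of your own. Each camera call takes 0.05 s, during which the arm holds its last target. There are 200 camera calls.

## Working session

There is one attempt and no reset: what is moved stays moved. The work goes in short steps, each a Python script; the robot and the scene stay as the last script left them, time stands still between calls to the robot, and variables do not carry over. Pictures are saved under pics/ and viewed, about 8 in all and at most 12, crops included, and the job is handed in when it is done.

```bash
ls; mkdir -p pics; python3 - <<'E'
from station import manip
import numpy as np,cv2
for n in("top","scene"):
    f=manip.grab_frame(n); cv2.imwrite(f"pics/{n}0.png",f["image"][:,:,::-1]); np.savez(f"{n}0.npz",**f)
    print(n,f["mtx"],f["T"],f.keys())
print(manip.read_t(),manip.read_wrist_force())
E
```

```text
pics
top [[509.62693766   0.         314.74667967]
 [  0.         509.62693766 195.89571433]
 [  0.           0.           1.        ]] [[ 1.53084896e-03  9.86155372e-01 -1.65816883e-01  3.66995688e-01]
 [-9.99981631e-01  5.37160447e-04 -6.03736583e-03  4.21907138e-02]
 [-5.86471048e-03  1.65823079e-01  9.86138079e-01  1.53013169e+00]
 [ 0.00000000e+00  0.00000000e+00  0.00000000e+00  1.00000000e+00]] dict_keys(['image', 'z_map', 'mtx', 'T'])
scene [[373.39790623   0.         322.18314217]
 [  0.         373.39790623 201.41707153]
 [  0.           0.           1.        ]] [[ 0.88281531 -0.32140806  0.3425405   0.87699673]
 [ 0.46931748  0.63374583 -0.61490432 -0.46199715]
 [-0.01944841  0.70360719  0.71032294  0.68139106]
 [ 0.          0.          0.          1.        ]] dict_keys(['image', 'z_map', 'mtx', 'T'])
0.1 [ 0.72861885 -0.43921057 -0.3758487 ]
```

View pics/top0.png

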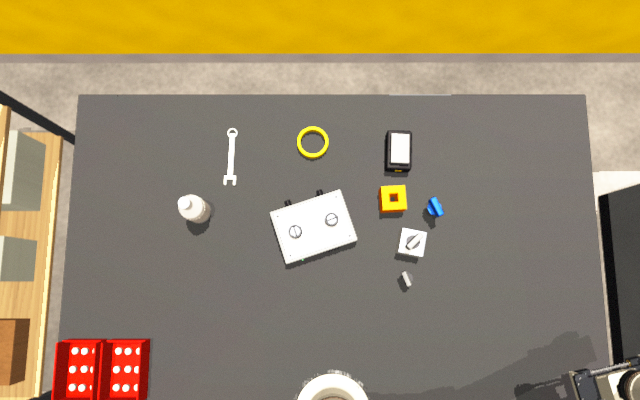

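View pics/scene0.png

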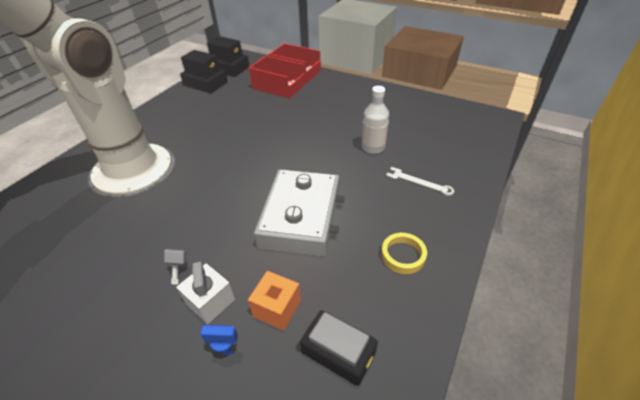

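Top view: the aluminium stand with the grey key is at (412,243). The look-alikes are a smaller grey key lying at (406,280), a blue key at (435,207) and an orange block at (393,199). The box is at (313,227), with fasteners at (295,231) and (332,219). I choose the key at (412,243) and check it in a close crop.

```bash
python3 - <<'E'
import numpy as np,cv2
a=np.load("top0.npz")["image"][:,:,::-1]; b=np.load("scene0.npz")["image"][:,:,::-1]
r=lambda im,x,y,w,h,W,H:cv2.resize(im[y:y+h,x:x+w],(W,H),interpolation=cv2.INTER_CUBIC)
top=np.hstack([r(a,382,218,60,45,400,300),r(a,265,183,100,75,400,300)])
bot=np.hstack([r(b,160,240,80,60,400,300),r(b,255,165,100,75,400,300)])
cv2.imwrite("pics/crop1.png",np.vstack([top,bot]))
E
```

```text
(no output)
```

View pics/crop1.png

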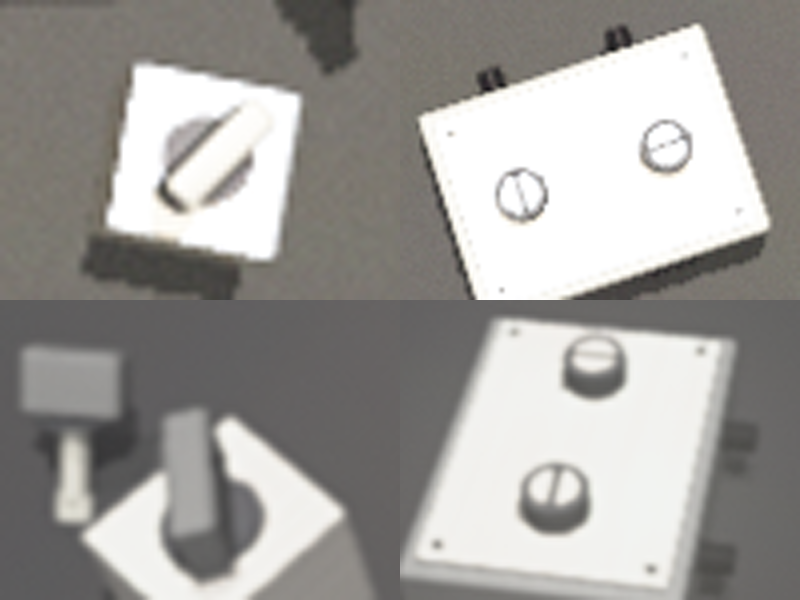

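The crop confirms it: the stand holds the larger grey key, and the one lying down is smaller. The right fastener (332,219) is the open one, with its slot along the long side. The left one at (295,231) has its slot across, so it is shut. Next I measure.

```bash
cat > h.py <<'E'
import numpy as np,cv2
def ray(f,uv,z):
    uv=np.atleast_2d(uv).astype(float); K,T=f["mtx"],f["T"]
    d=np.c_[(uv[:,0]-K[0,2])/K[0,0],-(uv[:,1]-K[1,2])/K[1,1],-np.ones(len(uv))]@T[:3,:3].T
    return T[:3,3]+d*((z-T[2,3])/d[:,2])[:,None]
def cloud(f):
    v,u=np.mgrid[:400,:640]; K,T=f["mtx"],f["T"]; d=f["z_map"]
    p=np.stack([(u-K[0,2])/K[0,0]*d,-(v-K[1,2])/K[1,1]*d,-d],-1)
    return p@T[:3,:3].T+T[:3,3]
def proj(f,p):
    K,T=f["mtx"],f["T"]; c=(np.atleast_2d(p)-T[:3,3])@T[:3,:3]
    return np.c_[K[0,0]*c[:,0]/-c[:,2]+K[0,2],K[1,1]*-c[:,1]/-c[:,2]+K[1,2]]
E
python3 - <<'E'
from h import *
F={n:dict(np.load(n+"0.npz")) for n in("top","scene")}
def rect(p): r=cv2.minAreaRect((p[:,:2]*1000).astype(np.float32)); return np.round(r[0],1),np.round(r[1],1),round(r[2],1),len(p)
S=ray(F["top"],(412,243),.064)[0]; B=ray(F["top"],(313,227),.06)[0]
print("S,B",S,B)
for n,f in F.items():
    C=cloud(f)
    nS=np.hypot(C[...,0]-S[0],C[...,1]-S[1]); nB=np.hypot(C[...,0]-B[0],C[...,1]-B[1]); z=C[...,2]
    print(n,"table z",np.median(z[(nS>.06)&(nS<.1)]))
    m=(nS<.06)&(z>.055)&(z<.075);print(" stand",rect(C[m]),np.median(z[m]))
    m=(nS<.05)&(z>.095)&(z<.115);print(" handle",rect(C[m]),np.median(z[m]),C[m].mean(0))
    m=(nB<.14)&(z>.05)&(z<.068);print(" box",rect(C[m]),np.median(z[m]))
    for uv in((295,231),(332,219)):
        p=ray(F["top"],uv,.08)[0]; m=(np.hypot(C[...,0]-p[0],C[...,1]-p[1])<.03)&(z>.073)&(z<.09)
        r=C[m]; print(" boss",p,rect(r),cv2.minEnclosingCircle((r[:,:2]*1000).astype(np.float32)),np.median(r[:,2]))
# colour-based
f=F["top"]; g=cv2.cvtColor(f["image"],cv2.COLOR_RGB2GRAY)
for s,zz,(u,v) in(("stand",.064,(412,243)),("box",.06,(313,227))):
    m=(g>200).astype(np.uint8); k,l=cv2.connectedComponents(m); lab=np.bincount(l[v-8:v+9,u-8:u+9][m[v-8:v+9,u-8:u+9]>0]).argmax()
    c=max(cv2.findContours((l==lab).astype(np.uint8),0,1)[0],key=cv2.contourArea)[:,0]
    print(s,"rgb",rect(ray(f,c,zz)))
# boss in both views: print patch of the open one
np.set_printoptions(linewidth=200)
print(g[209:230,321:344])
p=ray(f,(332,219),.08)[0]; q=proj(F["scene"],p)[0]; print(q)
E
```

```text
S,B [ 0.47661323 -0.22811227  0.064     ] [0.52286193 0.05610918 0.06      ]
top table z -0.00010494086194134944
 stand (array([ 481.3, -227.4]), array([71.5, 70.4]), 79.1, 463) 0.06450521226619021
 handle (array([ 482.2, -228.7]), array([18. , 56.5]), 44.0, 136) 0.10276171002814627 [ 0.48167918 -0.22755584  0.10278491]
 box (array([528.5,  56.9]), array([160.5, 220. ]), 18.4, 3758) 0.05921713345937796
 boss [0.50923982 0.10725324 0.08      ] (array([510.7, 108.7]), array([36.4, 36.6]), 47.2, 143) ((510.4294738769531, 108.65399932861328), 19.723791122436523) 0.07984654979943517
 boss [0.5437811 0.0015677 0.08     ] (array([546.,   5.]), array([36.6, 39.2]), 44.0, 140) ((545.5853271484375, 4.6629109382629395), 19.850765228271484) 0.07937372597807602
scene table z 0.0007656001697368131
 stand (array([ 480.6, -230.2]), array([70.3, 72.9]), 78.1, 976) 0.06461246644422575
 handle (array([ 481.4, -231.3]), array([18.3, 55.6]), 44.1, 278) 0.10403372132612554 [ 0.48428266 -0.2330163   0.10339194]
 box (array([527.9,  53.7]), array([159.9, 221.4]), 18.4, 4163) 0.06005515117941984
 boss [0.509
[... 1799 characters left out ...]
5 255]
 [255 255 255 254 194 132 152 194 242 253 251 253 250 210 175 153 252 255 255 255 255 255 255]
 [255 255 255 254 242 187 124 152 151 201 191 204 173 155 134 223 255 255 255 255 255 255 255]
 [255 255 255 255 255 249 210 143 121 132 143 136 126 147 219 247 255 255 255 255 255 255 255]
 [255 255 255 255 255 254 245 236 229 205 193 192 222 236 248 255 255 255 255 255 255 255 255]
 [255 255 255 255 255 255 255 253 250 246 245 245 249 255 255 255 255 255 255 255 255 255 255]
 [255 255 255 255 255 255 255 255 255 255 255 255 255 255 255 255 255 255 255 255 255 255 255]
 [255 255 255 255 255 255 255 255 255 255 255 255 255 255 255 255 255 255 255 255 255 255 255]]
[292.85213133 211.47649939]
```

```bash
cat >> h.py <<'E'
def R(a):  # tool down, jaw axis (tool y) at yaw a
    y=np.array([np.cos(a),np.sin(a),0]); z=np.array([0,0,-1.]); return np.c_[np.cross(y,z),y,z]
E
python3 - <<'E'
from h import *
from station import manip
from scipy.ndimage import map_coordinates
F={n:dict(np.load(n+"0.npz")) for n in("top","scene")}
for n,c0 in(("top",(.5458,.0048)),("scene",(.5456,.0010))):
    f=F[n]; g=cv2.cvtColor(f["image"],cv2.COLOR_RGB2GRAY).astype(float)
    # rectified patch of the head plane z=.08, 0.25 mm/px
    X,Y=np.meshgrid(np.arange(-24,24.1,.25),np.arange(-24,24.1,.25)); P=np.c_[c0[0]+X.ravel()/1e3,c0[1]+Y.ravel()/1e3,np.full(X.size,.08)]
    q=proj(f,P); pt=map_coordinates(g,[q[:,1],q[:,0]],order=1).reshape(X.shape)
    cv2.imwrite(f"pics/rect_{n}.png",cv2.resize(np.flipud(pt),(390,390)))
    r=np.hypot(X,Y); best=[]
    for a in np.deg2rad(np.arange(80,140,.5)):
        for o in np.arange(-5,5.1,.5):
            d=-X*np.sin(a)+Y*np.cos(a)-o; m=(abs(d)<1.2)&(r<9.5); best.append((pt[m].mean(),np.rad2deg(a),o))
    best.sort(); print(n,best[:3])
cv2.imwrite("pics/rect.png",np.hstack([cv2.imread(f"pics/rect_{n}.png") for n in F]))
for yaw in(44,224-360):
    for p,d in(((.4815,-.2295,.2),0),((.4815,-.2295,.07),0),((.5457,.003,.16),-22),((.5457,.003,.13),-22),((.5457,.003,.13),-80),((.5457,.003,.13),-125)):
        q=manip.inverse_kinematics(p,R(np.deg2rad(yaw+d))); print(yaw,d,None if q is None else np.round(q,2))
E
```

```text
top [(np.float64(218.0831859231397), np.float64(111.0), np.float64(1.0)), (np.float64(218.08789215657134), np.float64(110.5), np.float64(1.0)), (np.float64(218.11264219485037), np.float64(111.5), np.float64(1.0))]
scene [(np.float64(174.86194635995628), np.float64(110.5), np.float64(1.0)), (np.float64(174.86334787530876), np.float64(111.0), np.float64(1.0)), (np.float64(174.8821367062952), np.float64(111.5), np.float64(1.0))]
44 0 [ 1.19  0.47 -1.01  1.86  0.45  1.06  0.77]
44 0 [ 1.09  0.67 -0.91  1.95  0.7   0.87  0.58]
44 -22 [ 0.79  0.64 -1.14  1.86  0.67  1.08 -0.23]
44 -22 [ 0.67  0.59 -0.94  1.89  0.58  0.97 -0.16]
44 -80 [ 0.7   0.62 -1.    1.89  0.62  0.99 -1.2 ]
44 -125 [ 0.72  0.63 -1.03  1.89  0.65  1.   -2.01]
-136 0 [ 0.83  0.34 -0.53  1.87  0.2   0.99 -2.16]
-136 0 [ 0.7   0.51 -0.38  1.96  0.28  0.72 -2.22]
-136 -22 [-0.65  0.45  0.75  1.91 -0.38  0.93 -2.47]
-136 -22 [-0.57  0.47  0.65  1.93 -0.37  0.86 -2.49]
-136 -80 [ 0.86  0.83 -1.3   1.88  0.89  1.17  1.74]
-136 -125 [ 0.67  0.59 -0.95  1.89  0.58  0.97  1.19][ WARN:0@1.049] global loadsave.cpp:1063 imwrite_ Unsupported depth image for selected encoder is fallbacked to CV_8U.
```

View pics/rect.png

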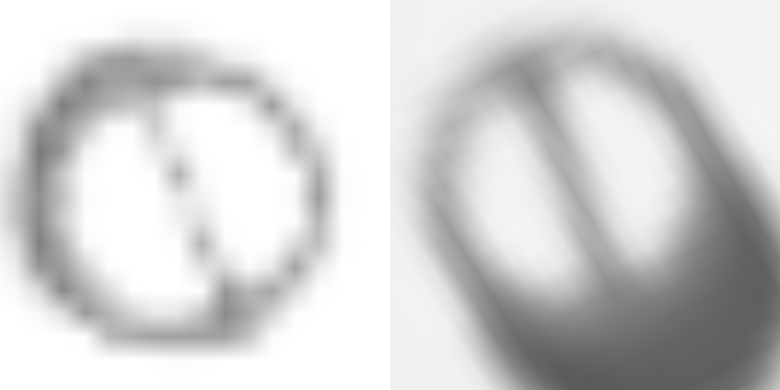

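Both rectified heads show the slot at about 114° in world, so the key's x goes to ~113.5° there. Now I pick up the key.

```bash
python3 - <<'E'
from h import *
from station import manip
r=R(np.deg2rad(44.)); x,y=.4815,-.2297
P=lambda s:print(s,round(manip.read_t(),2),np.round(manip.read_tool_pos(),4),np.round(manip.read_wrist_force(),2),round(manip.read_grip_width()*92,1))
manip.move_pose([x,y,.16],r);P("above")
manip.servo_line([x,y,.0705],max_speed=.12);P("down")
manip.grab();P("grab")
manip.servo_line([x,y,.165],max_speed=.12);P("lift")
manip.dwell(.2);P("still"); print(np.round(manip.read_moment(),3),manip.read_qpos())
for n in("top","scene"):
    f=manip.grab_frame(n); cv2.imwrite(f"pics/{n}1.png",f["image"][:,:,::-1]); np.savez(f"{n}1.npz",**f)
b=cv2.imread("pics/scene1.png");cv2.imwrite("pics/c2.png",cv2.resize(b[160:340,110:350],(800,600),interpolation=cv2.INTER_CUBIC))
E
```

```text
above 2.02 [ 0.4811 -0.2312  0.1599] [-0.13  0.08  0.79] 92.0
down 2.92 [ 0.4821 -0.2297  0.071 ] [ 0.39 -0.4   0.27] 92.4
grab 4.05 [ 0.4813 -0.2299  0.0704] [-1.05 -0.34  0.2 ] 17.9
lift 4.98 [ 0.4808 -0.2297  0.1643] [-0.03 -0.47 -0.37] 17.9
still 5.18 [ 0.481  -0.2294  0.1642] [ 0.39  1.52 -1.61] 18.1
[ 0.029 -0.132  0.015] [ 1.1634893   0.52383268 -0.98512637  1.89023015  0.51455856  1.00808493
  0.72087255]
```

View pics/c2.png

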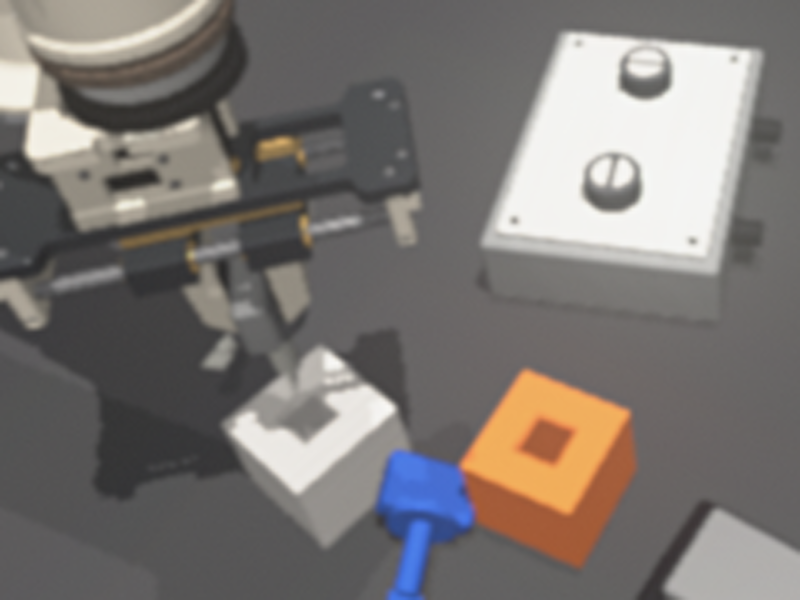

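Key held (jaws 18 mm), upright, shank above the stand hole at crop (295,385). Next I move to the fastener and feel down with light contact.

```bash
cat >> h.py <<'E'
from station import manip
L0=.0625   # TCP above key tip
def rd(n=8):
    F,M,p=[],[],[]
    for _ in range(n):
        F.append(manip.read_wrist_force());M.append(manip.read_moment());p.append(manip.read_tool_pos())
        manip.dwell(.01)
    return np.mean(F,0),np.mean(M,0),np.mean(p,0)
E
python3 - <<'E'
from h import *
print(manip.read_t(),[np.round(manip.read_wrist_force(),2) for _ in range(3)],manip.read_t())
r=R(np.deg2rad(23.5)); x,y=.545,.003
manip.move_pose([x,y,.16],r); manip.servo_line([x,y,.147],max_speed=.05); manip.dwell(.3)
b,m,p=rd(15); np.save("bias.npy",np.r_[b,m]); print("bias",manip.read_t(),b,m,p, np.rad2deg(np.arctan2(*manip.read_orientation()[1::-1,1])))
z=.147
while z>.1345:
    z-=.001; manip.servo_line([x,y,z],max_speed=.03); F,M,p=rd(6); F-=b; M-=m
    print(round(manip.read_t(),2),round(z*1e3,1),np.round(p*1e3,1),np.round(F,1),np.round(M,2))
    if F[2]>4.5: break
E
```

```text
5.2833 [array([ 0.4 , -0.17, -1.23]), array([ 0.4 , -0.17, -1.23]), array([ 0.4 , -0.17, -1.23])] 5.2833
bias 7.075 [ 0.01838996  0.05611372 -1.66673374] [ 0.00057713 -0.14540987 -0.00589152] [0.54513415 0.00306996 0.14718403] 23.507586786273865
7.38 146.0 [545.    3.  145.9] [-0.1  0.7 -0.1] [ 0.01  0.01 -0.01]
7.67 145.0 [544.9   3.  144.9] [ 0.4  0.  -0. ] [-0.01 -0.    0.01]
7.97 144.0 [544.9   3.  143.9] [-0.  -0.1  0. ] [0.   0.   0.01]
8.28 143.0 [545.    3.  142.9] [0.1 0.2 0.4] [-0.01 -0.01 -0.  ]
8.57 142.0 [544.9   3.  141.9] [ 0.  -0.3 -0.2] [-0.03  0.07  0.02]
8.88 141.0 [544.9   3.  140.9] [-0.2 -0.5 -0. ] [-0.04  0.09  0.  ]
9.18 140.0 [544.9   3.  139.9] [-0.3 -0.   0.1] [-0.09  0.13  0.  ]
9.47 139.0 [544.9   2.9 138.9] [-0.6 -0.4 -0. ] [-0.09  0.18  0.02]
9.78 138.0 [544.9   3.  137.9] [-0.8 -0.4 -0.2] [-0.14  0.19  0.  ]
10.07 137.0 [544.9   3.  136.9] [-1.  -0.4 -0.3] [-0.16  0.26 -0.02]
10.38 136.0 [545.    3.  136.3] [-2.4 -1.4  4.5] [-0.24  0.68 -0.  ]
```

The blade is in the slot: free past rim height (142.5), with the floor felt at TCP 136.3. I ease the side load off and press to the bottom stop.

```bash
python3 - <<'E'
from h import *
b=np.load("bias.npy"); b,m=b[:3],b[3:]
n=np.array([np.cos(np.deg2rad(23.5)),np.sin(np.deg2rad(23.5))])
def go(d,z):
    c=np.array([.545,.003])+d*n
    manip.servo_line([*c,z],max_speed=.03); F,M,p=rd(6); F=F-b;M=M-m
    print(round(manip.read_t(),2),round(d*1e3,1),round(z*1e3,1),np.round(p*1e3,2),np.round(F,1),"n",round(F[:2]@n,1),np.round(M,2)); return F,p
go(0,.137)
for d in(-.0005,-.001,-.0015):
    F,p=go(d,.137)
    if F[:2]@n>-.3: break
z=.137; last=[]
while z>.122:
    z-=.0006; F,p=go(d,z)
    last.append((z,F[2]))
    if F[2]>25 or (len(last)>2 and F[2]>8 and F[2]-last[-2][1]>3.5): break
E
```

```text
10.68 0.0 137.0 [544.94   2.99 136.85] [-1.3 -0.9  1.1] n -1.6 [-0.18  0.38 -0.  ]
10.97 -0.5 137.0 [544.78   2.94 136.98] [-0.5 -0.1 -0.1] n -0.5 [-0.02  0.06 -0.  ]
11.28 -1.0 137.0 [544.21   2.67 137.05] [ 0.   0.  -0.1] n 0.0 [-0.    0.03 -0.01]
11.57 -1.0 136.4 [544.24   2.64 136.47] [-0.1 -0.3  0.6] n -0.2 [ 0.02 -0.04  0.01]
11.88 -1.0 135.8 [544.29   2.67 136.22] [-0.9 -0.5  5.6] n -1.1 [-0.06  0.32 -0.  ]
12.18 -1.0 135.2 [544.29   2.65 135.39] [-1.2 -0.3  6.1] n -1.2 [-0.04  0.28 -0.  ]
12.47 -1.0 134.6 [544.27   2.63 134.67] [-0.8 -0.   6.3] n -0.8 [-0.03  0.19 -0.  ]
12.78 -1.0 134.0 [544.26   2.64 134.08] [-0.7  0.1  6.9] n -0.6 [-0.03  0.12  0.02]
13.07 -1.0 133.4 [544.27   2.65 133.51] [-0.2 -0.2  6.8] n -0.3 [-0.    0.1   0.02]
13.38 -1.0 132.8 [544.26   2.64 132.94] [-0.3  0.1  6.9] n -0.2 [-0.02  0.15  0.  ]
13.68 -1.0 132.2 [544.27   2.65 132.37] [-0.7 -0.3  7.7] n -0.7 [ 0.01  0.16 -0.  ]
13.97 -1.0 131.6 [544.35   2.67 132.17] [-1.7 -0.3 10.4] n -1.7 [-0.05  0.45  0.01]
14.28 -1.0 131.0 [544.41   2.69 132.01] [-2.4 -0.5 14.5] n -2.4 [-0.13  0.8   0.01]
```

The bottom stop is at TCP ≈132.2, about 4.1 mm of travel. I back off to just above it and turn clockwise, watching the moment and side force.

```bash
python3 - <<'E'
from h import *
b=np.load("bias.npy"); b,m=b[:3],b[3:]
a0=np.deg2rad(23.5); c=np.array([.545,.003])-.001*np.array([np.cos(a0),np.sin(a0)]); z=.1323; th=0
manip.servo_line([*c,z],max_speed=.03)
while th<1.8:
    th+=.1 if th<1.35 else .06; a=a0-th
    manip.servo_line([*c,z],max_speed=.05,rot=R(a)); F,M,p=rd(6); F=F-b;M=M-m
    n=np.array([np.cos(a),np.sin(a)]); fn=F[:2]@n
    print(round(manip.read_t(),2),round(th,2),np.round(p*1e3,2),np.round(F,1),"n",round(fn,1),np.round(M,2),np.round(c*1e3,2))
    if abs(M[2])>.3 or np.linalg.norm(F)>25: print("stop");break
    if abs(fn)>2: c=c+n*np.clip(fn*.00015,-.0006,.0006)
print(np.r_[c,a]); np.save("st.npy",np.r_[c,a])
E
```

```text
14.82 0.1 [544.29   2.62 132.54] [-0.1  0.1  7.3] n -0.1 [-0.04  0.16  0.02] [544.08   2.6 ]
15.12 0.2 [544.2    2.54 132.49] [-0.6 -0.3  7.7] n -0.7 [-0.06  0.19 -0.01] [544.08   2.6 ]
15.43 0.3 [544.07   2.49 132.46] [-0.8 -0.3  7.3] n -0.8 [-0.09  0.29  0.01] [544.08   2.6 ]
15.72 0.4 [544.01   2.5  132.44] [-0.7 -0.1  7.1] n -0.7 [-0.11  0.3   0.03] [544.08   2.6 ]
16.02 0.5 [543.98   2.48 132.42] [-1.  -0.3  7.2] n -1.0 [-0.11  0.34  0.01] [544.08   2.6 ]
16.32 0.6 [543.93   2.49 132.41] [-0.9 -0.9  7.3] n -0.7 [-0.09  0.37  0.04] [544.08   2.6 ]
16.62 0.7 [543.91   2.49 132.4 ] [-1.3 -0.3  7.6] n -1.2 [-0.1   0.4  -0.02] [544.08   2.6 ]
16.93 0.8 [543.86   2.5  132.38] [-1.  -0.1  7.1] n -0.9 [-0.1   0.42  0.01] [544.08   2.6 ]
17.23 0.9 [543.83   2.5  132.38] [-1.2 -0.3  7.4] n -0.9 [-0.1   0.45 -0.  ] [544.08   2.6 ]
17.52 1.0 [543.81   2.52 132.37] [-1.2 -0.3  7.9] n -0.9 [-0.08  0.47  0.01] [544.08   2.6 ]
17.82 1.1 [543.76   2.55 132.36] [-1.5 -0.2  7.2] n -1.1 [-0.04  0.47  0.02] [544.08   2.6 ]
18.12 1.2 [543.75   2.57 132.35] [-1.  -0.4  7.4] n -0.4 [-0.04  0.5  -0.01] 
[... 183 characters left out ...]
1] [544.08   2.6 ]
19.02 1.46 [543.68   2.63 132.33] [-1.7  0.2  7.5] n -1.0 [0.01 0.57 0.01] [544.08   2.6 ]
19.32 1.52 [543.67   2.63 132.33] [-1.3 -0.3  7.8] n -0.3 [ 0.03  0.56 -0.  ] [544.08   2.6 ]
19.62 1.58 [543.66   2.66 132.32] [-1.1  0.1  7.3] n -0.5 [0.04 0.59 0.02] [544.08   2.6 ]
19.93 1.64 [543.65   2.69 132.32] [-2.1  0.1  7.5] n -0.8 [0.04 0.58 0.02] [544.08   2.6 ]
20.23 1.7 [543.65   2.72 132.32] [-1.3  0.2  7.2] n -0.6 [0.07 0.59 0.1 ] [544.08   2.6 ]
20.52 1.76 [543.64   2.75 132.32] [-1.7 -0.1  7.3] n -0.3 [0.06 0.6  0.26] [544.08   2.6 ]
20.82 1.82 [543.65   2.79 132.33] [-1.9 -0.1  7.7] n -0.2 [0.02 0.6  0.46] [544.08   2.6 ]
stop
[ 0.54408294  0.00260125 -1.40984763]
```

The hard stop is felt at the shut end (Mz rising from 1.70 rad of tool turn). I take off the torque and let the head rise.

```bash
python3 - <<'E'
from h import *
b=np.load("bias.npy"); b,m=b[:3],b[3:]
x,y,a=np.load("st.npy"); a+=.12
def go(z,**k):
    manip.servo_line([x,y,z],max_speed=.03,**k); F,M,p=rd(6); F=F-b;M=M-m
    print(round(manip.read_t(),2),np.round(p*1e3,2),np.round(F,1),np.round(M,2)); return F
go(.1323,rot=R(a))
for z in(.1335,.1345,.1355,.1365,.138,.140,.143): go(z)
manip.servo_line([x,y,.165],max_speed=.08); manip.dwell(.1); F,M,p=rd(); print(F-b,M-m,p)
manip.move_pose([.4815,-.2297,.165],R(np.deg2rad(44))); manip.dwell(.2); print(manip.read_t(),manip.read_grip_width()*92)
im=[]
for n in("top","scene"):
    f=manip.grab_frame(n); np.savez(f"{n}2.npz",**f); im.append(f["image"][:,:,::-1])
r=lambda im,x,y,w,h,W,H:cv2.resize(im[y:y+h,x:x+w],(W,H),interpolation=cv2.INTER_CUBIC)
cv2.imwrite("pics/c3.png",np.vstack([np.hstack([r(im[0],265,183,100,75,400,300),r(im[1],255,165,100,75,400,300)]),np.hstack([r(im[0],360,190,100,75,400,300),r(im[1],140,210,120,90,400,300)])]))
E
```

```text
21.14 [543.94   2.8  132.39] [-0.9  0.4  7.5] [0.15 0.45 0.09]
21.44 [543.93   2.81 133.61] [-0.6  1.   6.6] [0.13 0.42 0.09]
21.74 [543.93   2.79 134.54] [-1.1  0.8  6.2] [0.2  0.44 0.08]
22.04 [543.94   2.76 135.47] [-1.   1.   5.8] [0.3  0.48 0.1 ]
22.34 [543.93   2.76 136.33] [-0.6  1.4  4.3] [0.42 0.36 0.1 ]
22.64 [543.54   2.59 137.41] [ 0.3  1.5 -2.2] [0.42 0.16 0.05]
22.94 [543.32   2.41 139.73] [-2.   0.8 -1.8] [0.3  0.65 0.03]
23.24 [545.18   2.2  143.81] [0.2 0.1 0.2] [-0.01  0.14  0.  ]
[ 0.03574956 -0.13316337  0.02762717] [-0.01409337  0.15163666  0.00178981] [0.54387176 0.00248678 0.16488416]
26.0417 18.02737921044455
```

View pics/c3.png

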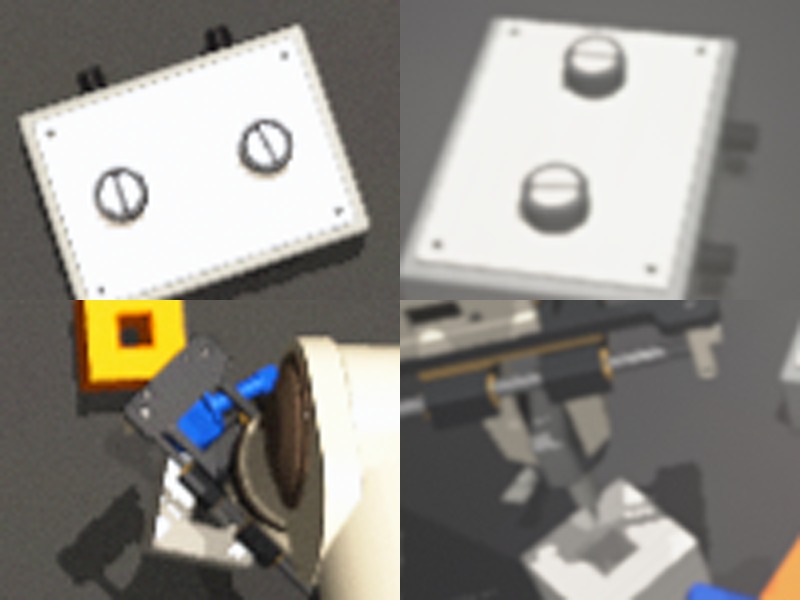

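The near fastener's slot now lies across the box like the shut one, and the head is up: the spring force fell to zero at flush height. The key hangs over the stand. I check whether it shifted in the grip by comparing with the frame before use.

```bash
python3 - <<'E'
from h import *
for k in(1,2):
    f=dict(np.load(f"scene{k}.npz")); C=cloud(f); S=np.array([.481,-.2297])
    d=np.hypot(C[...,0]-S[0],C[...,1]-S[1])
    for lo,hi in((.100,.113),(.119,.128),(.128,.137),(.137,.146),(.146,.155)):
        m=(d<.022)&(C[...,2]>lo)&(C[...,2]<hi); q=C[m]
        if len(q): print(k,lo,hi,len(q),np.round(q.mean(0)*1e3,1),np.round(q.min(0)*1e3,1))
    for t,y in((manip.read_tool_pos(),0),): print(np.round(t*1e3,1))
f1=np.load("scene1.npz")["image"];f2=np.load("scene2.npz")["image"]
cv2.imwrite("pics/c4.png",np.hstack([cv2.resize(f[215:300,160:245][:,:,::-1],(400,400),interpolation=cv2.INTER_CUBIC) for f in(f1,f2)]))
E
```

```text
1 0.1 0.113 12 [ 486.8 -234.1  107.4] [ 483.4 -236.6  102.2]
1 0.119 0.128 25 [ 486.4 -232.1  123.4] [ 479.  -236.3  119.2]
1 0.128 0.137 29 [ 486.1 -232.2  132.6] [ 480.5 -236.7  128.2]
1 0.137 0.146 6 [ 487.7 -230.3  139.6] [ 486.4 -235.1  137.9]
[ 481.6 -229.4  165. ]
2 0.1 0.113 14 [ 485.9 -232.8  106.9] [ 478.8 -236.8  102. ]
2 0.119 0.128 29 [ 487.  -232.   122.7] [ 481.  -236.2  119.1]
2 0.128 0.137 26 [ 486.7 -231.9  132.1] [ 481.4 -236.7  128. ]
2 0.137 0.146 12 [ 488.2 -230.9  139.4] [ 486.3 -235.9  137.1]
[ 481.6 -229.4  165. ]
```

View pics/c4.png

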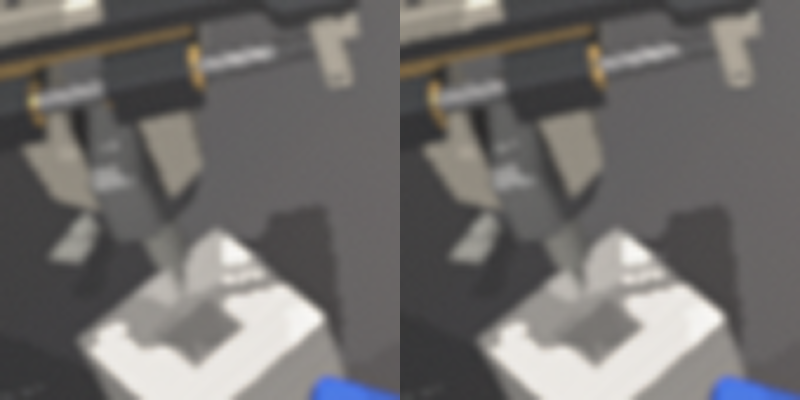

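Both frames match: the key has not shifted or tilted in the grip. I lower it into the stand with force checks.

```bash
python3 - <<'E'
from h import *
x,y=.4813,-.2297; F0,M0,_=rd(12)
for z in(.14,.125,.11,.095,.082,.075,.073,.072,.0715,.071,.0705):
    manip.servo_line([x,y,z],max_speed=.08 if z>.075 else .03); F,M,p=rd(5); F=F-F0
    print(round(manip.read_t(),2),z,np.round(p*1e3,1),np.round(F,1),np.round(M-M0,2))
    if np.linalg.norm(F)>4: break
else: F[:]=0
if z<.0735:
    manip.ungrasp(); manip.dwell(.2); manip.servo_line([x,y,.2],max_speed=.12)
    manip.set_joints([1.608,.501,-.427,1.55,.221,1.138,-.21]); manip.dwell(.3); print(manip.read_t())
    im=[]
    for n in("top","scene"):
        f=manip.grab_frame(n); im.append(f["image"][:,:,::-1]); C=cloud(f); d=np.hypot(C[...,0]-.481,C[...,1]+.2288); zz=C[...,2]
        m=(d<.05)&(zz>.09)&(zz<.12); print(n,cv2.minAreaRect((C[m][:,:2]*1000).astype(np.float32)),np.median(zz[m]),zz[m].max())
    r=lambda im,x,y,w,h,W,H:cv2.resize(im[y:y+h,x:x+w],(W,H),interpolation=cv2.INTER_CUBIC)
    cv2.imwrite("pics/c5.png",np.vstack([np.hstack([r(im[0],372,195,80,60,400,300),r(im[1],160,240,80,60,400,300)]),np.hstack([r(im[0],265,183,100,75,400,300),r(im[1],255,165,100,75,400,300)])]))
E
```

```text
26.75 0.14 [ 481.  -229.4  139.4] [-0.6  0.5 -0.1] [-0.01 -0.   -0.  ]
27.12 0.125 [ 480.9 -229.5  124.4] [ 0.2 -0.2 -0.1] [ 0.   -0.01 -0.02]
27.5 0.11 [ 480.8 -229.4  109.4] [-0.   0.4  0.2] [ 0.01 -0.03 -0.02]
27.88 0.095 [ 480.8 -229.4   94.4] [ 0.1  0.1 -0.4] [ 0.03 -0.04  0.01]
28.23 0.082 [ 480.8 -229.5   81.4] [-0.  -0.1  0.1] [-0.01 -0.02  0.  ]
28.65 0.075 [ 481.2 -229.6   74.9] [-0.1 -0.2 -0.2] [ 0.01 -0.02 -0.  ]
28.94 0.073 [ 481.2 -229.7   73. ] [-0.1 -0.3 -0.2] [-0.01 -0.03 -0.  ]
29.23 0.072 [ 481.3 -229.7   72. ] [ 0.5  0.3 -0.3] [-0.   -0.02  0.  ]
29.52 0.0715 [ 481.3 -229.7   71.5] [0.1 0.5 0.4] [ 0.   -0.04 -0.03]
29.82 0.071 [ 481.3 -229.7   71. ] [ 0.  -0.1 -0.2] [ 0.01 -0.01 -0.02]
30.11 0.0705 [ 481.3 -229.7   70.5] [ 0.1  0.1 -0.3] [ 0.01 -0.01 -0.01]
34.9833
top ((483.14385986328125, -227.19110107421875), (17.804306030273438, 57.05170440673828), 44.359134674072266) 0.10207395750132775 0.11020630928181041
scene ((482.5265808105469, -230.46978759765625), (18.525943756103516, 56.60944747924805), 43.84930419921875) 0.10379582283100164 0.10751010372892178
```

View pics/c5.png

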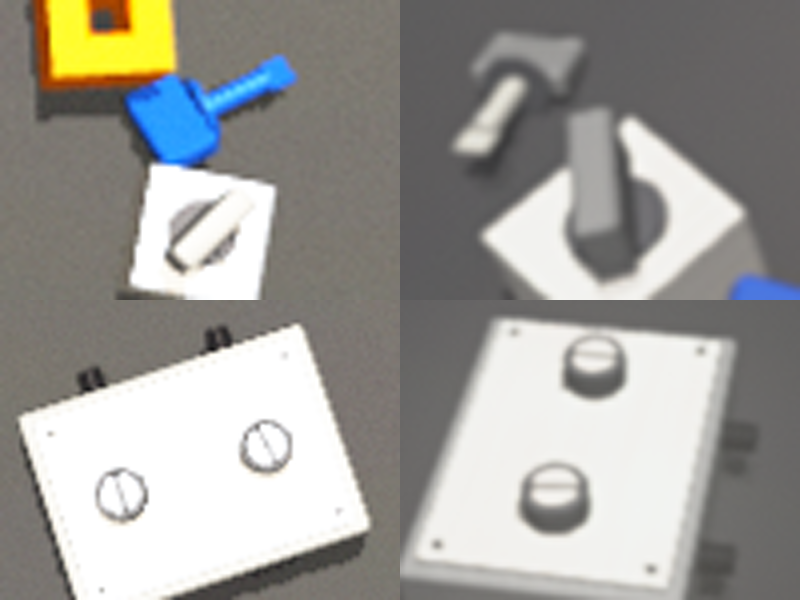

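The key is back with its handle at the starting pose and height, and both slots lie across the box. The blue and small grey look-alikes have moved, though. I check that against the saved frames, along with the listed bystanders, before handing in.

```bash
python3 - <<'E'
from h import *
f0=dict(np.load("top0.npz")); f=manip.grab_frame("top"); np.savez("top3.npz",**f)
C0,C=cloud(f0),cloud(f)
for n,(u,v,w) in dict(battery=(399,151,24),tape=(312,142,22),wrench=(231,157,34),sprayer=(195,208,26),orange=(393,199,16)).items():
    s=np.s_[v-w:v+w,u-w:u+w]; o=[]
    for g,c in((f0,C0),(f,C)): m=c[s][...,2]>.006; o.append((c[s][m].mean(0)*1e3).round(1))
    print(n,*o)
for k,(u,v) in dict(blue=(435,207),grey=(406,280)).items():
    s=np.s_[v-12:v+13,u-12:u+13]; c=C0[s]; m=c[...,2]>.006; print(k,"start height mm",(c[m][:,2].max()*1e3).round(1),"centre",(c[m].mean(0)*1e3).round(1))
h=cv2.cvtColor(f["image"],cv2.COLOR_RGB2HSV); m=cv2.inRange(h,(100,120,60),(125,255,255))>0; m[:, :380]=0;m[:,470:]=0
print("blue now",(C[m].mean(0)*1e3).round(1),C[m][:,2].max())
E
```

```text
battery [ 750.4 -193.9   63.9] [ 751.2 -194.7   59.2]
tape [777.   59.1  61.7] [785.6  59.3  37.2]
wrench [730.9 299.   80.5] [730.9 302.1  58. ]
sprayer [569.3 385.5 129.6] [569.8 388.5 119.3]
orange [ 607.2 -173.5   65.3] [ 604.7 -176.3   62.8]
blue start height mm 1530.1 centre [ 577.  -289.3   93.2]
grey start height mm 1530.1 centre [ 378.4 -202.4  103.1]
blue now [ 555.8 -231.7   35.3] 1.530131689586468
```

```bash
python3 - <<'E'
from h import *
f0,f=dict(np.load("top0.npz")),dict(np.load("top3.npz"))
C0,C=cloud(f0),cloud(f); ok=lambda c:(c[...,2]>.006)&(c[...,2]<.3)
for n,(u,v,w) in dict(battery=(399,151,24),tape=(312,142,22),wrench=(231,157,34),sprayer=(195,208,26),blue0=(435,207,12),grey0=(406,280,12)).items():
    s=np.s_[v-w:v+w,u-w:u+w]; print(n,*[((c[s][ok(c[s])].mean(0)*1e3).round(1),(c[s][ok(c[s])][:,2].max()*1e3).round()) if ok(c[s]).any() else None for c in(C0,C)])
print(manip.read_t()); manip.finish_job()
E
```

```text
battery (array([ 753.1, -195.6,   53.5]), np.float64(75.0)) (array([ 752.5, -195.5,   54. ]), np.float64(80.0))
tape (array([788.5,  59.6,  20.3]), np.float64(36.0)) (array([790.4,  59.5,  20.1]), np.float64(39.0))
wrench (array([749. , 311.8,   8.4]), np.float64(17.0)) (array([743.2, 310.9,   8.4]), np.float64(16.0))
sprayer (array([572.6, 391. , 106.9]), np.float64(197.0)) (array([571.6, 391.5, 107. ]), np.float64(198.0))
blue0 (array([ 579. , -292.1,   80.8]), np.float64(103.0)) (array([ 581.8, -288.7,   18.8]), np.float64(33.0))
grey0 (array([ 379.8, -210.4,   55.2]), np.float64(78.0)) (array([ 373.3, -202.4,   20.3]), np.float64(33.0))
35.1333
the job is handed in; nothing more can be done
```

The open fastener is now shut and the key is back in its stand, but two look-alike keys ended up in different poses. I handed the job in at about 35 s; the hand-in reports no verdict.

**What I did:** I took the larger grey key from the aluminium stand and the blade entered the slot on the first try. I felt the bottom stop after about 4.1 mm of travel. I then turned the head clockwise, with the press force at 7–8 N, until the hard stop showed in the moment. That moment peaked at about 0.46 N m. I eased off, let the head spring up, and hung the key back in the stand.

**Checks that agreed:**
- **Fastener:** the spring force fell to zero at the head's original flush height, and both cameras show the slot lying across the box like the shut one.
- **Key:** its handle is back in the starting pose to within about 2 mm, at the same height.
- **Bystanders:** battery, tape, wrench and sprayer moved less than 7 mm by measurement, mostly camera noise.

**What went wrong:** the blue key and the small grey key were standing upright at the start (103 mm and 78 mm tall) and now lie on the bench. The blue one was already down, about 60 mm from where it stood, in the first picture after I picked up the key. The open gripper probably knocked them on its first approach, though they may have toppled by themselves. I did not set them back up. They are not among the four listed bystanders, but this does fall short of "leave the other things where they are".

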